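# Stow the test-liquid bottles in their colour-coded tip-out bins

## Robot

A 6-joint arm with a two-finger parallel gripper is mounted at the origin on a cart in front of the work surface, level with it; the furniture and walls round the work are solid. World frame = base frame: x ahead of the robot, y to its left, z up, the work surface at z = 0. Lengths are in m, angles in rad, forces in N, time in s.
With the tool pointing down it reaches from about 0.35 to 0.975 m from the base axis. Payload 4.9 kg.
Tool frame: the origin (TCP) lies midway between the tips of the shut fingers; the grasp point (between the pads) lies 19 mm behind it (manip.pinch_z is the distance from the TCP to the grasp point, in m); z points along the fingers, y is the direction in which the jaws open and shut (so a half turn about z gives the same grasp; the last joint's range is limited). The gripper opens to 85 mm and grips with 20 to 120 N. Pads are 22 mm wide; open, the fingers measure 114 mm over their backs; the gripper's body (76 mm by 85 mm) begins 54 mm behind the grasp point. The pads swing forward as they close: fully open they stand 13 mm farther back than shut.
Start: joints at [1.064, 0.053, 1.613, -0, 1.476, -0.119], TCP at [0.236, 0.579, 0.231] pointing down, gripper open.
Joint ranges: [-3.01, 3.01], [-1.01, 2.22], [0.06, 2.58], [-1.02, 4.17], [0.09, 2.62], [-3.14, 3.14]. Speed limits (rad/s): [2.57, 2.57, 3.14, 3.14, 3.14, 3.14].

## Interface

Orientations are given as a unit quaternion [w, x, y, z].
In Python, from plant import manip gives the robot as it stands.
- The arm moves only by the tool drive_tool, never from a script. Its argument "commands" is text: rows parted by semicolons, each of 5 numbers parted by spaces: the finger opening in mm, from 0 to 85.4, then the shift along the tool's x, y, z in units of 30 mm (1.0 is 30 mm), then the turn about the tool's z in degrees. A call has exactly 8 rows; each row shifts and turns the commanded pose from where the row before left it, along the tool's axes as they then stand; what a row does not reach is not made up. A row lasts 1/8 s, in which the tool goes at most 62.5 mm and 10.7 degrees, less where a joint would pass 70% of its speed; a pose out of reach is approached as far as the arm can. A call is refused whole if a number of a shift passes 1 or a number of a turn 10.7, either way. A call with a gripper value outside its range is refused whole. The fingers move at their own pace and stop on an object; the grip force is fixed at half the most. Time passes only in rows, so rows that do not move let the fingers close, or fill a call up. It gives the time, the measured TCP pose, the force and the opening at its end, in the units of the state.
- manip.state(): the state, without advancing time (a new reading comes with each control period).
- manip.grab_frame(name): name is "scene" or "side" or "wrist"; returns the picture (480x640x3 uint8, red, green, blue); there is no depth.
- manip.camera_params(name): a dict with "fx", "fy", "cx", "cy" (pixels), "xyz" and "orientation" of the camera in the world. Camera axes: x right, y down, z forward; pixel columns grow to the right and rows downward; lengths in m; the calibration is good to about 2 mm. A picture is of the moment at which its call begins: read the wrist's pose just before it. camera_params takes no time and is no camera call; for the wrist camera it gives the pose at the moment of the call.
- manip.job_done(): hands the job in, once; it reports no verdict.
The state is a dict: "time": time; "joint_pos": joint angles; "joint_vel": joint speeds; "joint_efforts": joint torques, N m; "tool_pos": TCP position; "tool_rot": TCP orientation; "contact_force": force on the tool from outside, world axes, zero at the start; "ft_torque": the same for the moment, N m; "gripper_width": opening from 0.0 (shut) to 1.0 (fully open).
Only numpy, scipy, OpenCV 4.12 (cv2) and the standard library are available. Lean on these libraries where they do the work, as an engineer would, in place of code of your own. Each camera call takes 0.05 s, during which the arm holds its last target. There are 200 camera calls.

## Task

Put the two white test-liquid bottles away by cap colour: stand the red-capped bottle in the red tip-out bin and the blue-capped bottle in the blue one, then swing both bins fully shut so that each bottle stands upright inside. Leave the two amber bottles and the needle case where they are.

Things in the scene. Friction and masses are not known exactly. Their poses are not given: they have to be found in the camera images.
- red_bottle: round white bottle with a red screw cap, 42 mm diameter, 90 mm tall, 0.11 kg; loose, upright on the bench. Origin at the centre of its underside, z up its axis. Straight-sided up to 55 mm, then a shoulder; cap 24 mm diameter from 75 mm up. Grasp it round the body.
- blue_bottle: round white bottle with a blue screw cap, 50 mm diameter, 110 mm tall, 0.17 kg; loose, upright on the bench. Origin at the centre of its underside, z up its axis. Straight-sided up to 65 mm, then a shoulder; cap 28 mm diameter from 91 mm up. Grasp it round the body.
- red_unit: white sheet-steel housing of the red tip-out bin, fixed to the bench, 100 mm deep (x) x 136 mm wide (y) x 155 mm high. Origin at the centre of its underside, front towards -x. The side plates reach to x = -50 mm up to 70 mm high, then slope back to x = 0 at the top; the roof covers x = 0 to 50 mm at 151 to 155 mm high and overhangs half of a shut bin, so a bottle cannot be lowered into a shut bin.
- blue_unit: housing of the blue tip-out bin, the same as the red one.
- red_bin (a joint): tilt of the red plastic bin, rad: 0 shut (bin upright, inside the housing), it tips out towards the front (-x of the housing) up to 0.48 at its stop. It starts tipped out. Pivot along y at its lower front edge, 44 mm in front of the housing's origin and 13 mm above the bench. The hinge has friction (0.10 N m): the bin stays where it is left, and shuts with about 1 to 3 N on its lip.
- blue_bin (a joint): the same for the blue bin.
- red_seat (a point): centre of the red bin's inner floor; moves with the bin. x towards the back of the bin, y along its width, z up out of the bin (tilted forward with it). Inside, the bin is 64 mm deep (x) and 118 mm wide (y); front wall 4 mm thick and 80 mm above this floor, back wall 30 mm, side walls sloping from 78 mm at the front to 31 mm at the back.
- blue_seat (a point): the same for the blue bin.
- red_lip (a point): middle of the rounded pull lip (9 mm thick, 113 mm long, along y) at the top of the red bin's front; moves with the bin, axes as the seat's: 38 mm in front of the seat, 76.5 mm above it, 81.6 mm from the pivot. Front wall's outer face is 2.5 mm behind it. To shut the bin, push the lip or the wall below it. Shut, the lip is 48.5 mm in front of the housing's origin, 94.5 mm above the bench.
- blue_lip (a point): the same for the blue bin.
- amber_bottle: bystander: amber bottle with a black cap, 58 mm diameter, 125 mm tall, origin at the centre of its underside.
- small_amber: bystander: amber bottle with a white cap, 34 mm diameter, 70 mm tall, origin at the centre of its underside.
- needle_case: bystander: flat blue case with a clear lid, 73 x 110 x 29 mm, origin at the centre of its underside.
- stage_knob (a point): centre of the instrument's fixed black hand knob, a disc 90 mm across that overhangs the bench in front of the instrument (x 507 to 542 mm, 208 to 296 mm high); it never moves. Keep the gripper and wrist on the robot's side of it when carrying from one side to the other.
Mind the look-alikes: they are no part of the job. What is shaped like the blue_bottle but turquoise is not meant. What is shaped like the red_bottle but pink is not meant.

How it is judged:
At the end, for the whole second after the job is handed in: The red-capped bottle stands on the floor of the red bin and the blue-capped bottle on the floor of the blue bin (within 10 mm of the floor, leaning less than 0.2 rad), both at rest, and both bins are shut to within 0.08 rad (value of joint each of red_bin, blue_bin below 0.08 rad and x of red_bottle in the frame of red_seat between -0.035 and 0.035 m and y of red_bottle in the frame of red_seat between -0.06 and 0.06 m and z of red_bottle in the frame of red_seat between -0.005 and 0.01 m and x of blue_bottle in the frame of blue_seat between -0.035 and 0.035 m and y of blue_bottle in the frame of blue_seat between -0.06 and 0.06 m and z of blue_bottle in the frame of blue_seat between -0.005 and 0.01 m and angle between each of red_bottle, blue_bottle's own z axis and vertical below 0.2 rad and linear speed of each of red_bottle, blue_bottle below 0.03 m/s); the robot touches nothing.
It fails at once if an amber bottle or the needle case is pushed more than 30 mm or an amber bottle is tipped over (distance of any of amber_bottle, small_amber, needle_case from where it was at the start of the episode above 0.03 m or angle between any of amber_bottle, small_amber's own z axis and vertical above 0.6 rad).
It also fails if it takes over 72 s, if anything falls off the work surface, if the arm or the gripper's body presses on something with over 40 N, if the wrist force passes 120 N, or if a joint passes its speed limit or range.

## Working session

There is one attempt and no reset: what is moved stays moved. The work goes in short steps, Python scripts to look and compute and a tool call to move; the robot and the scene stay as the last step left them, time stands still between calls to the robot, and variables do not carry over. Pictures are saved under pics/ and viewed, about 8 in all and at most 12, crops included, and the job is handed in when it is done.

Besides the shell and the picture viewer there is one more tool, called after "Emit:" as name(argument=value, ...) on one line, values as JSON. drive_tool: Moves the arm, as the interface text tells. Its arguments: {"type":"object","properties":{"commands":{"type":"string"}},"required":["commands"]}

```bash
mkdir -p pics; cat > h.py <<'E'
import numpy as np,cv2
from scipy.spatial.transform import Rotation as R
from plant import manip
def rot(q): return R.from_quat([q[1],q[2],q[3],q[0]]).as_matrix()
def snap(n,f):
    p=manip.camera_params(n); im=manip.grab_frame(n)
    cv2.imwrite(f'pics/{f}.png',im[:,:,::-1]); return im,p
def ray(p,u,v):
    d=rot(p['orientation'])@np.array([(u-p['cx'])/p['fx'],(v-p['cy'])/p['fy'],1]); return np.array(p['xyz']),d
def onz(p,u,v,z):
    o,d=ray(p,u,v); return o+d*(z-o[2])/d[2]
def proj(p,X):
    c=rot(p['orientation']).T@(np.array(X)-p['xyz']); return [round(float(p['fx']*c[0]/c[2]+p['cx'])),round(float(p['fy']*c[1]/c[2]+p['cy']))]
E
python3 - <<'E'
from h import *
import json
for n in('scene','side'):
    im,p=snap(n,n+'0'); json.dump({k:np.array(v).tolist() for k,v in p.items()},open(n+'.json','w')); print(n,p, rot(p['orientation'])[:,2])
s=manip.state(); print(s['tool_pos'],s['tool_rot'],rot(s['tool_rot']),s['time'],s['gripper_width'])
E
```

```text
scene {'fx': 561.7928623733379, 'fy': 561.7928623733379, 'cx': 329.03045363749635, 'cy': 239.36378031561895, 'xyz': array([-0.16029681,  1.18814659,  0.88203035]), 'orientation': array([ 0.13099218, -0.19951304,  0.8327408 , -0.49957818])} [ 0.41750979 -0.77976897 -0.46652538]
side {'fx': 610.0846619445138, 'fy': 610.0846619445138, 'cx': 319.89240972948926, 'cy': 246.1495571001529, 'xyz': array([0.47603509, 1.26653798, 0.70865125]), 'orientation': array([ 0.00687802,  0.00269623,  0.83711935, -0.5469704 ])} [ 0.00856593 -0.9157961  -0.40155215]
[0.23604981 0.5780812  0.23017626] [-3.04031164e-04  1.92675966e-01  9.81261968e-01 -9.11293516e-04] [[-9.25751759e-01  3.78130642e-01 -9.47837154e-04]
 [ 3.78131750e-01  9.25750283e-01 -1.67127634e-03]
 [ 2.45499719e-04 -1.90559433e-03 -9.99998154e-01]] 0.1 1.0011074342235784
```

View pics/scene0.png

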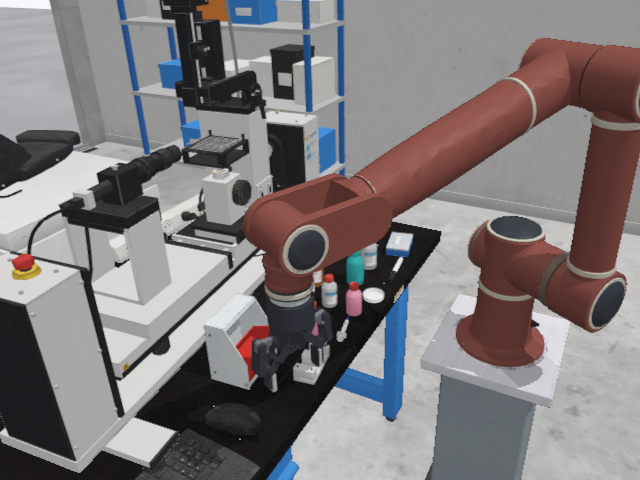

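View pics/side0.png

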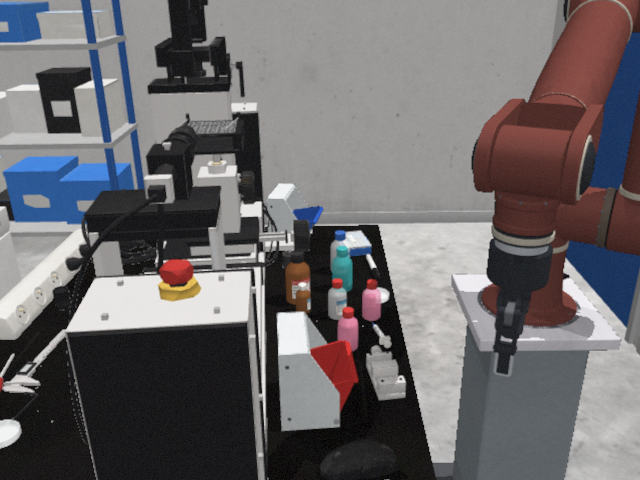

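The side view shows these candidates:
- Red caps: the white bottle (337,283) fits. The pink ones at (372,285) and (348,313) are look-alikes.
- Blue caps: the white bottle (340,237) fits. The turquoise one at (343,253) is a look-alike.

I'll measure these and confirm in one enlarged crop.

```bash
python3 - <<'E'
from h import *
import json
P={n:json.load(open(n+'.json')) for n in('scene','side')}
I={n:cv2.imread(f'pics/{n}0.png') for n in P}
cv2.imwrite('pics/crop1.png',np.hstack([cv2.resize(I['side'][175:435,255:415],None,fx=2.3,fy=2.3,interpolation=2),cv2.resize(I['scene'][220:400,200:420],(400,598),interpolation=2)[:, :]][:1]+[cv2.resize(I['scene'][220:415,310:430],(368,598),interpolation=2)]))
for n in P:
    h=cv2.cvtColor(I[n],cv2.COLOR_BGR2HSV)
    for c,m in(('red',((h[...,0]<5)|(h[...,0]>175))&(h[...,1]>190)&(h[...,2]>80)),('blue',(h[...,0]>102)&(h[...,0]<118)&(h[...,1]>150)&(h[...,2]>80))):
        k,l,st,ce=cv2.connectedComponentsWithStats(m.astype('uint8'))
        for i in range(1,k):
            if st[i,4]>15 and 200<ce[i,0]<430 and 190<ce[i,1]<420:
                print(n,c,st[i],ce[i].round(1),[onz(P[n],*ce[i],z).round(3).tolist() for z in (.083,.1)])
E
```

```text
scene red [236 326  33  54 521] [251.1 343.4] [[0.48, 0.377, 0.083], [0.467, 0.394, 0.1]]
scene blue [386 243  26  14 133] [398.1 252.3] [[0.336, -0.162, 0.083], [0.325, -0.134, 0.1]]
scene blue [ 335  285   73  134 3240] [384.8 364. ] [[0.182, 0.308, 0.083], [0.175, 0.326, 0.1]]
side red [311 341  47  67 905] [337.8 366.1] [[0.456, 0.367, 0.083], [0.457, 0.391, 0.1]]
side blue [293 206  30  23 331] [308.7 214. ] [[0.523, -0.394, 0.083], [0.521, -0.349, 0.1]]
side blue [335 230  10  10  85] [339.7 234.6] [[0.437, -0.235, 0.083], [0.438, -0.194, 0.1]]
side blue [350 248  21   8 123] [359.9 251.5] [[0.389, -0.124, 0.083], [0.392, -0.086, 0.1]]
```

View pics/crop1.png

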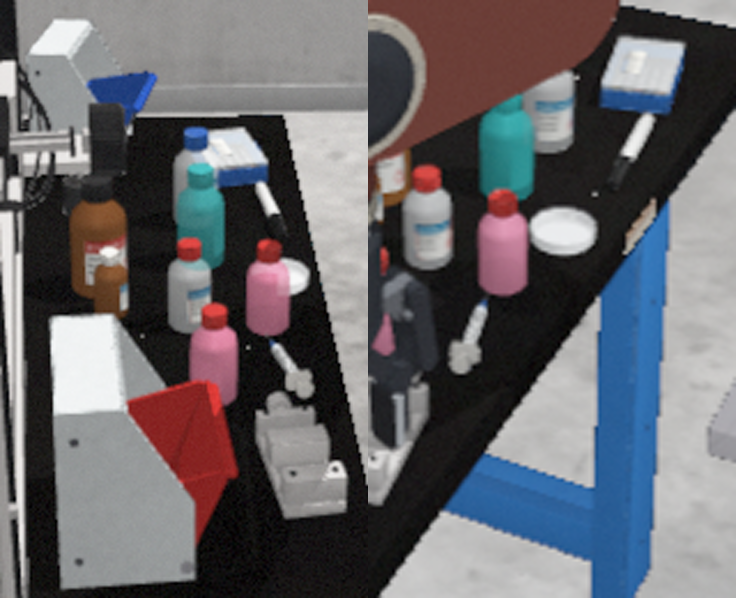

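The crop confirms it. The white bottle with the red cap is at (337,283), the pinks at (348,312) and (372,284). The white bottle with the blue cap is at (340,235), behind the turquoise at (342,251). Next I'll get coarse positions, including the housings' roofs.

```bash
python3 - <<'E'
from h import *
import json
p=json.load(open('side.json'));q=json.load(open('scene.json'))
for n,u,v,z in [('redB',189,249,.083),('blueB',195,137,.1005),('turq',201,176,.1005),('pinkN',214,316,.083),('pinkR',269,250,.083),('amber',96,188,.117),('smallamb',110,256,.065),
 ('rf_nb',54,413,.155),('rf_nf',130,410,.155),('rf_fb',50,318,.155),('rf_ff',118,316,.155),('rbot_f',196,578,0),('rbot_b',60,588,0),
 ('bf_nb',30,58,.155),('bf_nf',72,55,.155),('bf_fb',45,22,.155),('bf_ff',90,19,.155),('case',235,182,0)]:
    print(n,onz(p,255+u/2.3,175+v/2.3,z).round(3))
for n,u,v,z in [('redB',428,180,.083),('pinkR',502,203,.083)]:
    print('scene',n,onz(q,310+(u-368)*120/368,220+v*195/598,z).round(3))
s=manip.state();w=manip.camera_params('wrist');T=rot(s['tool_rot'])
print(T.T@(w['xyz']-s['tool_pos']),T.T@rot(w['orientation']),w['fx'])
E
```

```text
redB [0.45  0.048 0.083]
blueB [ 0.438 -0.194  0.101]
turq [ 0.434 -0.086  0.101]
pinkN [0.431 0.179 0.083]
pinkR [0.372 0.052 0.083]
amber [ 0.542 -0.023  0.117]
smallamb [0.528 0.026 0.065]
rf_nb [0.553 0.437 0.155]
rf_nf [0.5   0.434 0.155]
rf_fb [0.565 0.304 0.155]
rf_ff [0.512 0.302 0.155]
rbot_f [0.454 0.426 0.   ]
rbot_b [0.555 0.436 0.   ]
bf_nb [ 0.631 -0.314  0.155]
bf_nf [ 0.581 -0.323  0.155]
bf_fb [ 0.623 -0.452  0.155]
bf_ff [ 0.566 -0.462  0.155]
case [ 0.386 -0.291  0.   ]
scene redB [0.448 0.053 0.083]
scene pinkR [0.374 0.058 0.083]
[ 0.07601058 -0.00026801 -0.14099337] [[ 2.87299494e-04 -9.52965202e-01 -3.03079596e-01]
 [ 9.99999896e-01  3.81235478e-04 -2.50774651e-04]
 [ 3.54524210e-04 -3.03079492e-01  9.52965212e-01]] 410.5410666045311
```

Emit:
drive_tool(commands="85 0 -1 0 -9.2; 85 0 -1 0 -9.2; 85 0 -1 0 -9.2; 85 -0.2 -1 0 0; 85 -0.2 -1 0 0; 85 -0.2 -1 0 0; 85 -0.3 -1 0 0; 85 -0.3 -1 0 0")

```text
time: 1.1
tool_pos: [0.2661, 0.3445, 0.2308]
tool_rot: [-0.0, -0.047, 0.999, -0.0]
contact_force: [-0.1, 0.4, -0.0]
gripper_width: 0.993
```

Emit:
drive_tool(commands="85 -0.5 -1 0 0; 85 -0.5 -1 0 0; 85 -0.6 -1 0 0; 85 -0.6 -1 0 0; 85 -0.6 -1 0 0; 85 -0.6 -1 0 0; 85 -0.6 -1 0 0; 85 -0.6 -1 0 0")

```text
time: 2.1
tool_pos: [0.4263, 0.1186, 0.2309]
tool_rot: [-0.0, -0.047, 0.999, 0.0]
contact_force: [0.4, 0.6, -0.6]
gripper_width: 0.994
```

```bash
cat >> h.py <<'E'
def go(x,y,z=None):
    s=manip.state();t=np.array(s['tool_pos']);T=rot(s['tool_rot']);d=np.array([x,y,t[2] if z is None else z])-t
    print('t',s['time'],'tcp',t.round(4),'heading deg',np.degrees(np.arctan2(T[1,0],T[0,0])).round(2),'F',np.round(s['contact_force'],1),'w',round(s['gripper_width'],3),'units',(T.T@d/.03).round(2))
E
python3 - <<'E'
from h import *
go(.45,.05)
im,p=snap('wrist','w1')
print(proj(p,[.45,.05,.09]))
import pickle;pickle.dump(p,open('w1.p','wb'))
E
```

```text
t 2.1 tcp [0.4263 0.1186 0.2309] heading deg -174.63 F [ 0.4  0.6 -0.6] w 0.994 units [-0.57 -2.35 -0.  ]
[224, 247]
```

View pics/w1.png

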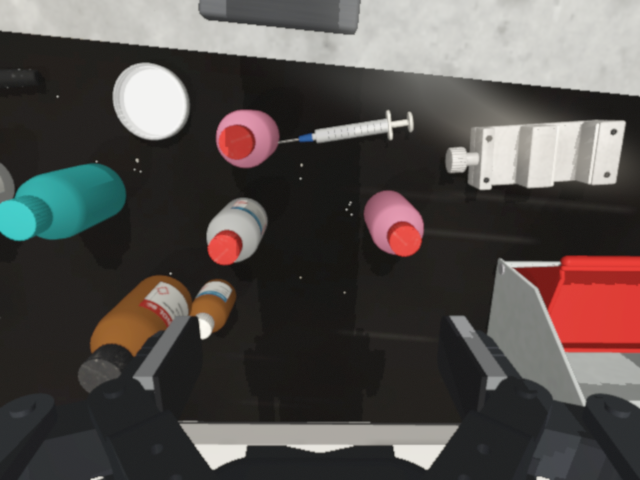

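The wrist view puts the red cap at (225,247), against a prediction of (224,247). The white body confirms it, and the pinks are at (236,140) and (404,240). I'll move over it and descend to a grasp 44 mm up.

```bash
python3 - <<'E'
from h import *
import pickle;p=pickle.load(open('w1.p','rb'))
im=cv2.imread('pics/w1.png');h=cv2.cvtColor(im,cv2.COLOR_BGR2HSV)[210:280,190:260]
m=((h[...,0]<5)|(h[...,0]>175))&(h[...,1]>150)&(h[...,2]>100)
y,x=np.nonzero(m);c=(190+x.mean(),210+y.mean());X=onz(p,*c,.088);print(c,X)
print('plate corner',onz(p,500,262,.07),'lip end',onz(p,563,262,.083))
go(X[0],X[1],.025)
E
```

```text
(np.float64(224.60068259385665), np.float64(247.72127417519908)) [0.45134767 0.05035712 0.088     ]
plate corner [0.44923259 0.26167103 0.07      ] lip end [0.44053428 0.30216681 0.083     ]
t 2.15 tcp [0.4281 0.116  0.2309] heading deg -174.79 F [-1.  -2.4  0.2] w 0.999 units [-0.57 -2.23  6.87]
```

Emit:
drive_tool(commands="85 -0.2 -0.8 0 0; 85 -0.2 -0.8 0 0; 85 -0.2 -0.6 0.5 0; 85 0 0 1 0; 85 0 0 1 0; 85 0 0 0.5 0; 85 0 0 0 0; 85 0 0 0 0")

```text
time: 3.15
tool_pos: [0.4509, 0.0557, 0.1426]
tool_rot: [0.001, -0.047, 0.999, -0.0]
contact_force: [-0.2, -0.3, 1.2]
gripper_width: 0.998
```

```bash
python3 - <<'E'
from h import *
go(.4513,.0504,.023)
E
```

```text
t 3.15 tcp [0.4509 0.0557 0.1426] heading deg -174.61 F [-0.2 -0.3  1.2] w 0.998 units [ 0.01 -0.18  3.99]
```

Emit:
drive_tool(commands="85 0 -0.18 0.5 0; 85 0 0 1 0; 85 0 0 1 0; 85 0 0 1 0; 85 0 0 0.48 0; 85 0 0 0 0; 0 0 0 0 0; 0 0 0 0 0")

```text
time: 4.15
tool_pos: [0.4518, 0.0502, 0.0233]
tool_rot: [0.001, -0.047, 0.999, -0.0]
contact_force: [-1.2, -0.5, 1.0]
gripper_width: 0.6
```

Emit:
drive_tool(commands="0 0 0 0 0; 0 0 0 0 0; 0 0 0 0 0; 0 0 0 0 0; 0 0 0 0 0; 0 0 0 0 0; 0 0 0 -0.3 0; 0 0 0 -0.7 0")

```text
time: 5.15
tool_pos: [0.449, 0.0504, 0.051]
tool_rot: [-0.002, -0.047, 0.999, 0.0]
contact_force: [-0.2, 0.1, 0.3]
gripper_width: 0.475
```

Emit:
drive_tool(commands="0 0 0 -1 0; 0 0 0 -1 0; 0 0 0 -1 0; 0 0 0 -1 0; 0 0 0.5 -1 0; 0 0.2 1 0 0; 0 0.2 1 0 0; 0 0.2 1 0 0")

```text
time: 6.15
tool_pos: [0.422, 0.1538, 0.2018]
tool_rot: [-0.0, -0.047, 0.999, -0.0]
contact_force: [0.8, -0.4, -1.2]
gripper_width: 0.475
```

Emit:
drive_tool(commands="0 0.2 1 0 0; 0 0.2 1 0 0; 0 0.2 1 0 0; 0 0.2 1 0 0; 0 0 0.5 0 0; 0 0 0 0 0; 0 0 0 0 0; 0 0 0 0 0")

```text
time: 7.15
tool_pos: [0.3866, 0.2845, 0.2019]
tool_rot: [0.0, -0.046, 0.999, -0.0]
contact_force: [0.0, -0.6, -0.8]
gripper_width: 0.475
```

```bash
python3 - <<'E'
from h import *
go(.468,.361)
im,p=snap('wrist','w2')
import pickle;pickle.dump(p,open('w2.p','wb'))
E
```

```text
t 7.15 tcp [0.3866 0.2845 0.2019] heading deg -174.69 F [ 0.  -0.6 -0.8] w 0.475 units [-2.94  2.29 -0.  ]
```

View pics/w2.png

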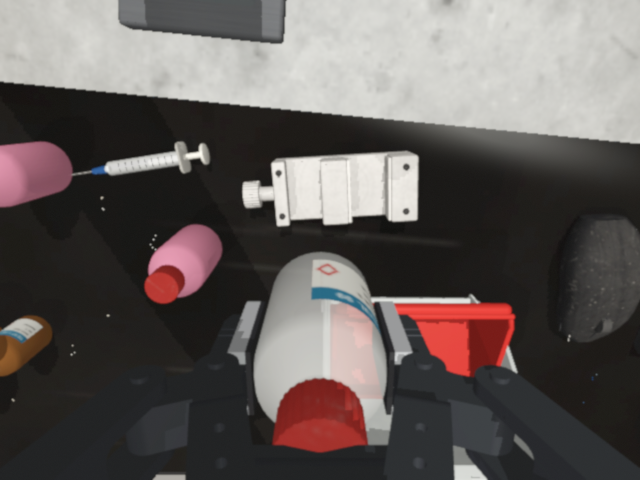

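```bash
python3 - <<'E'
from h import *
import pickle
p=pickle.load(open('w1.p','rb'));q=pickle.load(open('w2.p','rb'))
for z in(.0785,.083,.0875):
    a=onz(p,563,263,z);b=onz(q,513,312,z);d=b-a;print(z,a,b,np.linalg.norm(d),'yaw',np.arctan2(-d[0],d[1]))
    print((a+b)/2)
print('w2 corner',onz(q,472,296,0),onz(q,472,296,.07),'w1',onz(p,500,262,0),onz(p,500,262,.07))
for X in ([.510-.05-.0065,.364+.068-.005,0],[.510-.05-.0065,.364+.068-.005,.07]): print(proj(q,X))
E
```

```text
0.0785 [0.44273117 0.30537117 0.0785    ] [0.43404708 0.42655755 0.0785    ] 0.1214971315514301 yaw 0.07153673625480525
[0.43838913 0.36596436 0.0785    ]
0.083 [0.44131689 0.30238447 0.083     ] [0.43194832 0.42400626 0.083     ] 0.12198209704350961 yaw 0.07687851256108401
[0.4366326  0.36319537 0.083     ]
0.0875 [0.4399026  0.29939777 0.0875    ] [0.42984956 0.42145498 0.0875    ] 0.12247051561891471 yaw 0.08217783253580371
[0.43487608 0.36042637 0.0875    ]
w2 corner [0.45821069 0.42995274 0.        ] [0.42810481 0.39865942 0.07      ] w1 [0.47212069 0.29668966 0.        ] [0.44923259 0.26167103 0.07      ]
[470, 291]
[502, 330]
```

```bash
python3 - <<'E'
from h import *
import json,pickle
p=json.load(open('side.json'));q=pickle.load(open('w2.p','rb'));w=pickle.load(open('w1.p','rb'))
def tri(*rs):
    A=np.vstack([np.eye(3)-np.outer(d,d) for o,d in rs]);b=np.hstack([(np.eye(3)-np.outer(d,d))@o for o,d in rs]);x,r,*_=np.linalg.lstsq(A,b,rcond=None);return x,np.sqrt(r)
N=lambda r:(r[0],r[1]/np.linalg.norm(r[1]))
S=lambda u,v:N(ray(p,255+u/2.3,175+v/2.3))
print('near end',tri(S(237,470),N(ray(q,513,312))))
print('far end',tri(S(213,383),N(ray(w,563,263))))
E
python3 -c "
import cv2
a=cv2.imread('pics/side0.png')[300:440,270:410];cv2.imwrite('pics/c2.png',cv2.resize(a,(590,590),interpolation=2))"
```

```text
near end (array([0.42529835, 0.41859548, 0.09289237]), array([0.00273114]))
far end (array([0.43770071, 0.29787263, 0.08987232]), array([0.00200299]))
```

View pics/c2.png

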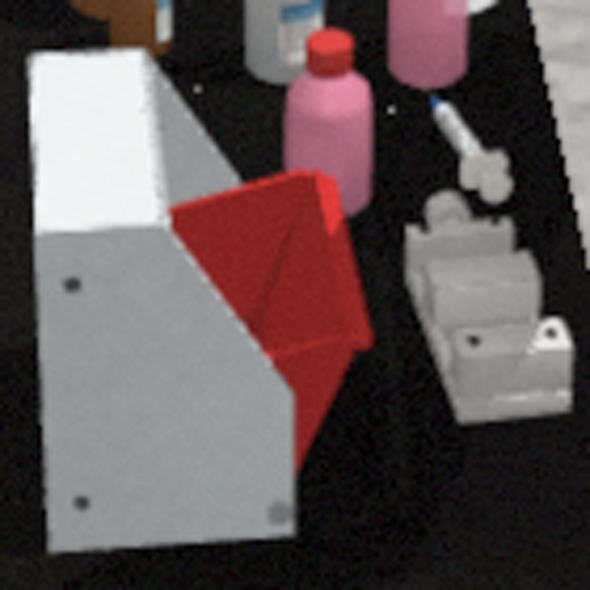

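Emit:
drive_tool(commands="0 -0.5 0.5 0 0; 0 -0.8 0.8 0 0; 0 -0.8 0.7 0 0; 0 -0.8 0.3 0 0; 0 -0.25 0 0 0; 0 0 0 0 0; 0 0 0 0 0; 0 0 0 0 0")

```text
time: 8.2
tool_pos: [0.4735, 0.3625, 0.202]
tool_rot: [0.0, -0.047, 0.999, 0.0]
contact_force: [0.6, -0.1, -0.9]
gripper_width: 0.473
```

```bash
python3 - <<'E'
from h import *
go(.476,.3625,.084)
E
```

```text
t 8.2 tcp [0.4735 0.3625 0.202 ] heading deg -174.62 F [ 0.6 -0.1 -0.9] w 0.473 units [-0.08 -0.01  3.93]
```

Emit:
drive_tool(commands="0 -0.08 0 0.6 0; 0 0 0 0.9 0; 0 0 0 0.9 0; 0 0 0 0.7 0; 0 0 0 0.5 0; 0 0 0 0.33 0; 0 0 0 0 0; 0 0 0 0 0")

```text
time: 9.2
tool_pos: [0.477, 0.3635, 0.0851]
tool_rot: [0.001, -0.047, 0.999, 0.0]
contact_force: [-0.1, 0.7, -0.8]
gripper_width: 0.473
```

```bash
python3 - <<'E'
from h import *
go(.476,.3625,.084)
E
```

```text
t 9.2 tcp [0.477  0.3635 0.0851] heading deg -174.62 F [-0.1  0.7 -0.8] w 0.473 units [ 0.04 -0.03  0.04]
```

Emit:
drive_tool(commands="62 0 0 0 0; 62 0 0 0 0; 62 0 0 0 0; 62 0 0 0 0; 62 0 0 0 0; 62 0 0 0 0; 62 0 0 -0.5 0; 62 0 0 -1 0")

```text
time: 10.2
tool_pos: [0.4755, 0.3626, 0.1288]
tool_rot: [-0.001, -0.047, 0.999, -0.001]
contact_force: [0.9, 0.4, 0.1]
gripper_width: 0.725
```

Emit:
drive_tool(commands="62 0 0 -1 0; 62 0 0 -1 0; 62 0.5 0 -1 0; 62 1 0 -0.5 0; 40 1 0 0 0; 20 0.8 0 0 0; 0 0.2 0 0 0; 0 0 0 0 0")

```text
time: 11.2
tool_pos: [0.3721, 0.3534, 0.2348]
tool_rot: [0.001, -0.047, 0.999, 0.0]
contact_force: [0.2, 0.1, 0.1]
gripper_width: 0.001
```

```bash
python3 - <<'E'
from h import *
go(.476,.3625,.084)
im,p=snap('wrist','w3');im2,_=snap('side','s3')
import pickle;pickle.dump(p,open('w3.p','wb'))
cv2.imwrite('pics/c3.png',np.hstack([im[:, :,::-1][:,100:540],cv2.resize(im2[270:440,250:370,::-1],(339,480),interpolation=2)]))
E
```

```text
t 11.2 tcp [0.3721 0.3534 0.2348] heading deg -174.6 F [0.2 0.1 0.1] w 0.001 units [-3.47 -0.03  5.03]
```

View pics/c3.png

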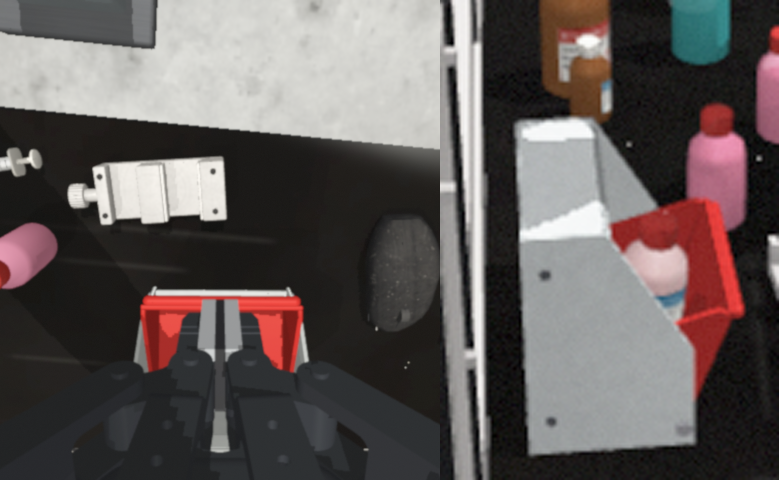

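```bash
python3 - <<'E'
from h import *
import json
p=json.load(open('side.json'))
im=cv2.imread('pics/s3.png');h=cv2.cvtColor(im,cv2.COLOR_BGR2HSV)
def X(u,v,y):
    o,d=ray(p,u,v);return (o+d*(y-o[1])/d[1]).round(4)
f=lambda a,b:(250+(a-440)*120/339,270+b*170/480)
for n,a,b in (('captop',660,212),('capc',660,228),('body',655,265),('label',672,305)):print(n,X(*f(a,b),.363))
cv2.imwrite('pics/c4.png',cv2.resize(im[325:400,285:360],(590,590),interpolation=2))
E
```

```text
captop [0.4733 0.363  0.1242]
capc [0.4734 0.363  0.1126]
body [0.4768 0.363  0.0853]
label [0.4664 0.363  0.055 ]
```

View pics/c4.png

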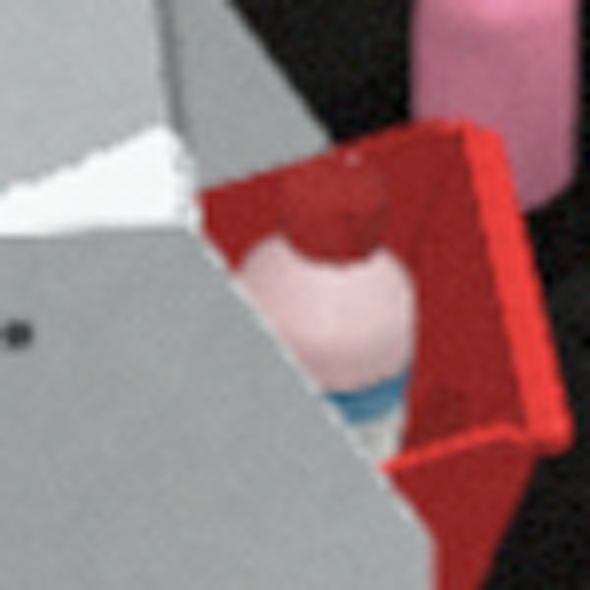

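The bottle dropped in but stands upright (x≈0.474, cap top z≈0.124), wedged in the tilted bin rather than lying against the front wall. I'll turn the tool 90°, straddle the cap and pull its top forward.

Emit:
drive_tool(commands="52 0 0 0 10.7; 52 0 0 0 10.7; 52 0 0 0 10.7; 52 0 0 0 10.7; 52 0 0 0 10.7; 52 0 0 0 10.7; 52 0 0 0 10.7; 52 0 0 0 10.7")

```text
time: 12.3
tool_pos: [0.3726, 0.3532, 0.2339]
tool_rot: [0.0, 0.647, 0.763, -0.0]
contact_force: [-1.5, 0.6, 0.2]
gripper_width: 0.609
```

Emit:
drive_tool(commands="52 0 0.5 0 4.4; 52 0 0.8 0 0; 52 0 0.8 0 0; 52 0 0.7 0 0; 52 0 0.2 0 0; 52 0 0 0 0; 52 0 0 0 0; 52 0 0 0 0")

```text
time: 13.3
tool_pos: [0.4608, 0.3629, 0.2341]
tool_rot: [0.0, 0.673, 0.74, 0.0]
contact_force: [-0.3, -0.4, -0.4]
gripper_width: 0.611
```

```bash
python3 - <<'E'
from h import *
go(.465,.362,.095)
im,p=snap('wrist','w5');im2,ps=snap('side','s5')
cv2.imwrite('pics/c5.png',np.hstack([im[:,:,::-1][:,100:540],cv2.resize(im2[270:440,250:370,::-1],(339,480),interpolation=2)]))
E
```

```text
t 13.3 tcp [0.4608 0.3629 0.2341] heading deg 95.41 F [-0.3 -0.4 -0.4] w 0.611 units [-0.04  0.14  4.64]
```

View pics/c5.png

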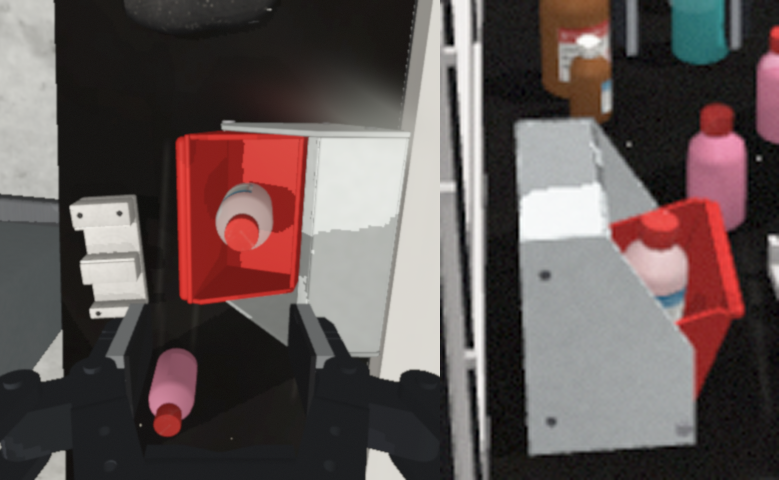

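The wrist view from the +y side shows the red bottle upright in the bin, cap at full-image (342,233), with the roof to its right.

```bash
python3 - <<'E'
from h import *
p=manip.camera_params('wrist')
print('cap',onz(p,342,233,.12),'roof edge?',onz(p,418,137,.155),onz(p,398,290,.155),'lip',onz(p,284,297,.083),onz(p,280,140,.083))
E
```

```text
cap [0.47640862 0.36556795 0.12      ] roof edge? [0.50703771 0.4311627  0.155     ] [0.50987193 0.34420036 0.155     ] lip [0.44029768 0.29892899 0.083     ] [0.42939648 0.41756853 0.083     ]
```

Emit:
drive_tool(commands="52 0.04 0.12 0.5 0; 52 0 0 0.8 0; 52 0 0 0.8 0; 52 0 0 0.8 0; 52 0 0 0.4 0; 52 0 0 0 0; 52 0 0 0 0; 52 0 0 0 0")

```text
time: 14.4
tool_pos: [0.4654, 0.3648, 0.1364]
tool_rot: [0.0, 0.673, 0.74, 0.001]
contact_force: [-0.6, 1.0, 0.0]
gripper_width: 0.61
```

```bash
python3 - <<'E'
from h import *
go(.4645,.364,.095)
E
```

```text
t 14.4 tcp [0.4654 0.3648 0.1364] heading deg 95.38 F [-0.6  1.   0. ] w 0.61 units [-0.02 -0.04  1.38]
```

Descend to z≈0.095, then pull 33 mm toward the front (−y tool) gently.

Emit:
drive_tool(commands="52 0 0 0.4 0; 52 0 0 0.5 0; 52 0 0 0.48 0; 52 0 0 0 0; 52 0 0 0 0; 52 0 -0.1 0 0; 52 0 -0.1 0 0; 52 0 -0.1 0 0")

```text
time: 15.4
tool_pos: [0.4659, 0.3654, 0.1064]
tool_rot: [0.007, 0.674, 0.739, 0.011]
contact_force: [3.0, -8.2, 32.3]
gripper_width: 0.61
```

Emit:
drive_tool(commands="52 0 -0.1 0 0; 52 0 -0.1 0 0; 52 0 -0.1 0 0; 52 0 -0.1 0 0; 52 0 -0.1 0 0; 52 0 -0.1 0 0; 52 0 -0.1 0 0; 52 0 0 0 0")

```text
time: 16.4
tool_pos: [0.4363, 0.362, 0.0942]
tool_rot: [0.001, 0.673, 0.74, 0.002]
contact_force: [3.8, 1.0, 5.8]
gripper_width: 0.606
```

```bash
python3 - <<'E'
from h import *
go(.4645,.364,.095)
im2,ps=snap('side','s6');im,p=snap('wrist','w6')
cv2.imwrite('pics/c6.png',np.hstack([im[:,:,::-1][:,100:540],cv2.resize(im2[270:440,250:370,::-1],(339,480),interpolation=2)]))
E
```

```text
t 16.4 tcp [0.4363 0.362  0.0942] heading deg 95.4 F [3.8 1.  5.8] w 0.606 units [-0.02  0.94 -0.02]
```

View pics/c6.png

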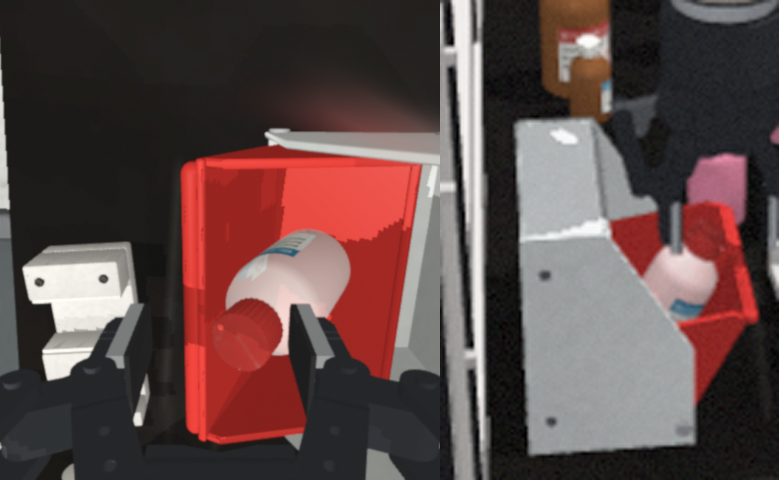

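The red bottle now leans flat along the front wall: cap at (248,335) in the wrist view, against the wall in the side view. Next I'll raise, close, go in front of the lip and push.

Emit:
drive_tool(commands="52 0 0 -0.7 0; 52 0 0 -1 0; 52 0 0 -0.6 0; 0 0 -0.5 0 0; 0 0 -1 0 0; 0 0 -0.2 0 0; 0 0 0 0 0; 0 0 0 0 0")

```text
time: 17.5
tool_pos: [0.3843, 0.3567, 0.1622]
tool_rot: [0.0, 0.673, 0.739, -0.0]
contact_force: [0.3, -0.4, -0.4]
gripper_width: 0.0
```

Emit:
drive_tool(commands="0 0 0 0.5 0; 0 0 0 1 0; 0 0 0 1 0; 0 0 0 0.5 0; 0 0 0 0 0; 0 0 0 0 0; 0 0 0 0 0; 0 0 0 0 0")

```text
time: 18.5
tool_pos: [0.3846, 0.3572, 0.0736]
tool_rot: [0.0, 0.673, 0.74, 0.001]
contact_force: [0.2, 0.7, -0.7]
gripper_width: 0.0
```

```bash
python3 - <<'E'
from h import *
go(.4445,.361,.073)
E
```

```text
t 18.5 tcp [0.3846 0.3572 0.0736] heading deg 95.38 F [ 0.2  0.7 -0.7] w 0.0 units [-0.06  2.    0.02]
```

Emit:
drive_tool(commands="0 0 0.4 0 0; 0 0 0.3 0 0; 0 0 0.15 0 0; 0 0 0.12 0 0; 0 0 0.12 0 0; 0 0 0.12 0 0; 0 0 0.12 0 0; 0 0 0.12 0 0")

```text
time: 19.5
tool_pos: [0.4277, 0.3608, 0.0725]
tool_rot: [0.0, 0.673, 0.74, 0.0]
contact_force: [-1.3, -0.7, 0.4]
gripper_width: -0.001
```

Emit:
drive_tool(commands="0 0 0.12 0 0; 0 0 0.1 0 0; 0 0 0.1 0 0; 0 0 0.1 0 0; 0 0 0.08 0 0; 0 0 0.05 0 0; 0 0 0 0 0; 0 0 0 0 0")

```text
time: 20.5
tool_pos: [0.4438, 0.3623, 0.0726]
tool_rot: [0.0, 0.673, 0.74, -0.0]
contact_force: [-0.3, -0.5, 0.6]
gripper_width: 0.001
```

```bash
python3 - <<'E'
from h import *
go(.4445,.361,.073)
E
```

```text
t 20.5 tcp [0.4438 0.3623 0.0726] heading deg 95.38 F [-0.3 -0.5  0.6] w 0.001 units [-0.05  0.02 -0.01]
```

Emit:
drive_tool(commands="0 0 0.08 0 0; 0 0 0.08 0 0; 0 0 0.06 0 0; 0 0 0.05 0 0; 0 0 0 0 0; 0 0 0 0 0; 0 0 0 0 0; 0 0 0 0 0")

```text
time: 21.5
tool_pos: [0.4454, 0.3625, 0.0724]
tool_rot: [-0.005, 0.673, 0.74, -0.007]
contact_force: [-24.1, -5.2, 16.2]
gripper_width: 0.001
```

The bin is at its stop (24 N). I'll back off, raise, turn back and travel to the blue bottle on the robot's side of the knob.

Emit:
drive_tool(commands="0 0 -0.5 0 0; 0 0 -1 0 0; 0 0 -0.5 -0.5 0; 0 0 0 -1 -10.7; 0 0 0 -1 -10.7; 0 0 0 -1 -10.7; 0 0 0 -1 -10.7; 0 0 0 -1 -10.7")

```text
time: 22.5
tool_pos: [0.3922, 0.3574, 0.2386]
tool_rot: [0.0, 0.265, 0.964, 0.0]
contact_force: [-0.2, 0.0, -0.8]
gripper_width: -0.005
```

```bash
python3 - <<'E'
from h import *
import json
im2,p=snap('side','s7')
h=cv2.cvtColor(im2,cv2.COLOR_RGB2HSV);m=((h[...,0]<5)|(h[...,0]>175))&(h[...,1]>150)&(h[...,2]>60)
k,l,st,ce=cv2.connectedComponentsWithStats(m.astype('uint8'))
for i in range(1,k):
    if st[i,4]>15 and 250<ce[i,0]<400 and 260<ce[i,1]<430: print(st[i],ce[i])
print(proj(p,[.496,.364,.1]))
o=np.array([.513,.366]);c,s=np.cos(.095),np.sin(.095)
for lx in(-11,0,11): print('exp cap',proj(p,[o[0]+(-.0105+lx/1000)*c,.364,.018+.083]))
print('lip ends exp',[proj(p,[o[0]-.0485*c-y*s,o[1]-.0485*s+y*c,.0945]) for y in(-.0565,.0565)])
cv2.imwrite('pics/c7.png',cv2.resize(im2[300:430,260:370,::-1],(500,590),interpolation=2))
E
```

```text
[366 280  10   9  40] [369.95 285.5 ]
[342 306  12  12 119] [347.49579832 311.86554622]
[311 338  30  49 697] [328.07030129 357.83357245]
[315, 357]
exp cap [318, 357]
exp cap [311, 357]
exp cap [305, 357]
lip ends exp [[329, 342], [337, 378]]
```

Emit:
drive_tool(commands="85 0 0 0 -10.7; 85 0 0 0 -10.7; 85 0 0 0 -10.7; 85 0 -0.5 0 -4.4; 85 0 -1 0 0; 85 0 -1 0 0; 85 0 -1 0 0; 85 0 -1 0 0")

```text
time: 23.55
tool_pos: [0.4037, 0.222, 0.2372]
tool_rot: [0.0, -0.046, 0.999, -0.0]
contact_force: [1.0, -0.1, 0.4]
gripper_width: 0.999
```

Emit:
drive_tool(commands="85 0 -1 0 0; 85 0 -1 0 0; 85 0 -1 0 0; 85 0 -1 0 0; 85 0 -1 0 0; 85 0 -1 0 0; 85 0 -1 0 0; 85 0 -1 0 0")

```text
time: 24.55
tool_pos: [0.4262, -0.017, 0.2372]
tool_rot: [0.0, -0.046, 0.999, -0.0]
contact_force: [0.7, 0.9, 0.1]
gripper_width: 0.992
```

```bash
python3 - <<'E'
from h import *
go(.438,-.194)
E
```

```text
t 24.55 tcp [ 0.4262 -0.017   0.2372] heading deg -174.73 F [0.7 0.9 0.1] w 0.992 units [ 0.15 -5.91  0.  ]
```

Emit:
drive_tool(commands="85 0 -1 0 0; 85 0 -1 0 0; 85 0 -1 0 0; 85 0 -1 0 0; 85 0 -0.8 0 0; 85 0 0 0 0; 85 0 0 0 0; 85 0 0 0 0")

```text
time: 25.55
tool_pos: [0.4396, -0.1585, 0.2375]
tool_rot: [0.0, -0.047, 0.999, 0.0]
contact_force: [-0.5, -0.8, 0.4]
gripper_width: 0.997
```

```bash
cat >> h.py <<'E'
def blobs(im,lo,hi,amin=40,S=150,V=60):
    h=cv2.cvtColor(im,cv2.COLOR_RGB2HSV);m=(h[...,0]>=lo)&(h[...,0]<=hi)&(h[...,1]>S)&(h[...,2]>V)
    k,l,st,ce=cv2.connectedComponentsWithStats(m.astype('uint8'))
    return [(st[i].tolist(),ce[i]) for i in range(1,k) if st[i,4]>amin]
E
python3 - <<'E'
from h import *
go(.438,-.194)
im,p=snap('wrist','w8')
for st,c in blobs(im,100,125): print(st,c.round(1),onz(p,*c,.108).round(4))
print(proj(p,[.438,-.194,.108]))
import pickle;pickle.dump(p,open('w8.p','wb'))
E
```

```text
t 25.55 tcp [ 0.4396 -0.1585  0.2375] heading deg -174.58 F [-0.5 -0.8  0.4] w 0.997 units [ 0.17 -1.17 -0.  ]
[175, 80, 24, 86, 623] [186.6 122. ] [ 0.3783 -0.25    0.108 ]
[89, 82, 34, 6, 103] [104.8  84.4] [ 0.3607 -0.3001  0.108 ]
[265, 202, 38, 44, 1260] [283.4 223.2] [ 0.4386 -0.1845  0.108 ]
[0, 251, 144, 116, 10642] [ 57.9 309.3] [ 0.5191 -0.3439  0.108 ]
[269, 221]
```

View pics/w8.png

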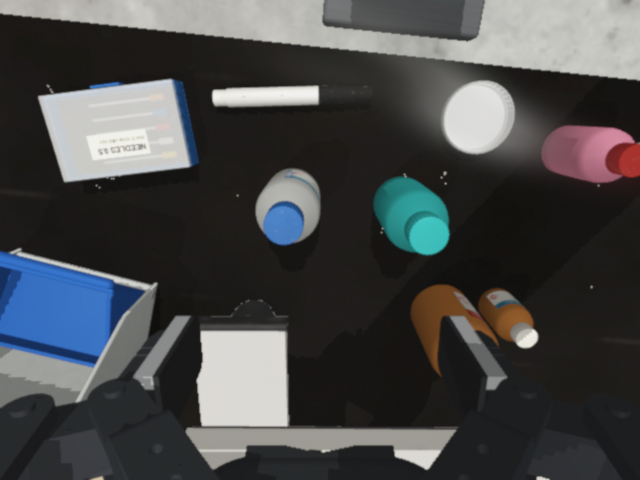

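The blue cap is at (283,223), giving (0.439,−0.185), with a white body; turquoise is at (428,232). Knob top is at (255,305). The blue bin's near lip end is at (113,287), its housing corner at (157,287).

```bash
python3 - <<'E'
from h import *
import pickle,json
p=pickle.load(open('w8.p','rb'))
print('knob',onz(p,255,305,.29),'lip',onz(p,113,286,.083),onz(p,10,256,.083),'corner',onz(p,157,287,0),onz(p,157,287,.07))
a=onz(p,113,286,.083);b=onz(p,10,256,.083);d=a-b;print('yaw',np.arctan2(-d[0],d[1]))
print('corner far?',onz(p,18,250,0), 'table edge dir',onz(p,400,55,0)-onz(p,100,23,0))
go(.4386,-.1845,.040)
E
```

```text
knob [ 0.40898272 -0.17778098  0.29      ] lip [ 0.50894413 -0.31540825  0.083     ] [ 0.49127167 -0.39238757  0.083     ] corner [ 0.54662562 -0.31332467  0.        ] [ 0.51280519 -0.28618329  0.07      ]
yaw -0.2256638080439911
corner far? [ 0.52003675 -0.4472279   0.        ] table edge dir [0.00053709 0.25089405 0.        ]
t 25.6 tcp [ 0.4397 -0.1586  0.2376] heading deg -174.57 F [-0.4 -0.3  0.5] w 0.997 units [ 0.12 -0.86  6.59]
```

Emit:
drive_tool(commands="85 0 0 0 8.55; 85 0 0 0 8.55; 85 -0.14 -0.85 0 0; 85 0 0 0.5 0; 85 0 0 1 0; 85 0 0 0.5 0; 85 0 0 0 0; 85 0 0 0 0")

```text
time: 26.6
tool_pos: [0.4391, -0.1851, 0.1785]
tool_rot: [0.001, 0.102, 0.995, -0.0]
contact_force: [0.6, -0.1, 0.7]
gripper_width: 0.997
```

```bash
python3 - <<'E'
from h import *
go(.4386,-.1845,.040)
im,p=snap('wrist','w9')
for st,c in blobs(im,100,125,300): print(st,c.round(1),onz(p,*c,.108).round(4))
go(.4386,-.1845,.040)
E
```

```text
t 26.6 tcp [ 0.4391 -0.1851  0.1785] heading deg 168.3 F [ 0.6 -0.1  0.7] w 0.997 units [0.03 0.02 4.62]
[153, 125, 55, 89, 952] [180.9 167.7] [ 0.3772 -0.2454  0.108 ]
[299, 228, 47, 55, 2029] [321.7 254.9] [ 0.4381 -0.1844  0.108 ]
[0, 366, 123, 41, 3071] [ 52.9 383.8] [ 0.4865 -0.3612  0.108 ]
t 26.65 tcp [ 0.4393 -0.1853  0.1789] heading deg 168.29 F [-0.3 -0.3  0. ] w 0.997 units [0.04 0.02 4.63]
```

Well centred. Descend 4.62 units and close.

Emit:
drive_tool(commands="85 0.03 0 0.7 0; 85 0 0 1 0; 85 0 0 1 0; 85 0 0 1 0; 85 0 0 0.6 0; 85 0 0 0.32 0; 85 0 0 0 0; 0 0 0 0 0")

```text
time: 27.65
tool_pos: [0.4386, -0.1855, 0.0402]
tool_rot: [0.001, 0.102, 0.995, -0.0]
contact_force: [-0.4, -0.6, 0.1]
gripper_width: 0.81
```

Emit:
drive_tool(commands="0 0 0 0 0; 0 0 0 0 0; 0 0 0 0 0; 0 0 0 0 0; 0 0 0 0 0; 0 0 0 0 0; 0 0 0 -0.3 0; 0 0 0 -0.7 0")

```text
time: 28.65
tool_pos: [0.4362, -0.1842, 0.0679]
tool_rot: [-0.002, 0.102, 0.995, 0.001]
contact_force: [0.1, -0.3, -1.9]
gripper_width: 0.553
```

Emit:
drive_tool(commands="0 0 0 -1 0; 0 0 0 -1 0; 0 0 0 -1 0; 0 0 0 -1 0; 0 -0.1 -0.5 -0.1 0; 0 -0.2 -1 0 0; 0 -0.2 -1 0 0; 0 -0.2 -1 0 0")

```text
time: 29.65
tool_pos: [0.4358, -0.2932, 0.1898]
tool_rot: [-0.001, 0.102, 0.995, 0.001]
contact_force: [0.1, 0.0, -1.0]
gripper_width: 0.552
```

Emit:
drive_tool(commands="0 -0.2 -0.9 0 0; 0 -0.6 -0.6 0 0; 0 -0.9 -0.4 0 0; 0 -0.9 -0.4 0 0; 0 -0.9 0 0 0; 0 -0.2 0 0 0; 0 0 0 0 0; 0 0 0 0 0")

```text
time: 30.65
tool_pos: [0.5306, -0.3819, 0.1914]
tool_rot: [-0.001, 0.102, 0.995, 0.0]
contact_force: [-0.7, 0.6, -1.2]
gripper_width: 0.551
```

```bash
python3 - <<'E'
from h import *
go(.5507,-.3835,.088)
im,p=snap('wrist','w10')
for st,c in blobs(im,100,125,100): print(st,c.round(1))
E
```

```text
t 30.65 tcp [ 0.5306 -0.3819  0.1914] heading deg 168.26 F [-0.7  0.6 -1.2] w 0.551 units [-0.67  0.08  3.45]
[218, 173, 209, 132, 18277] [323.8 224. ]
[257, 374, 111, 78, 6479] [313.6 414.8]
```

View pics/w10.png

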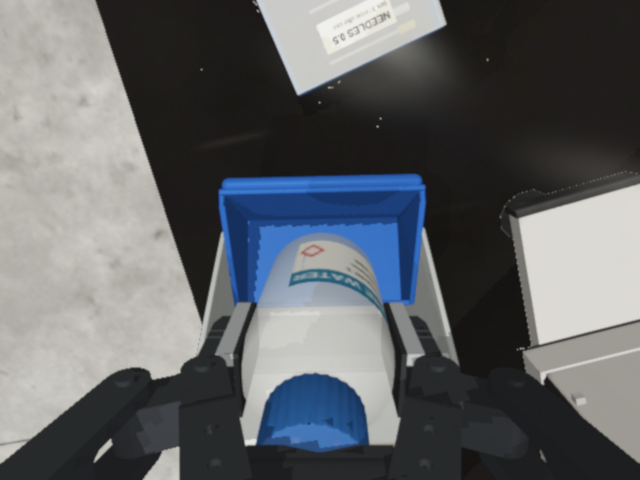

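The bottle is over the blue bin, which is square to the tool. Lip ends are at (222,183) and (424,183). I'll fix the bin's position from these.

```bash
python3 - <<'E'
from h import *
p=manip.camera_params('wrist')
for z in(.083,.088):
    a,b=onz(p,222,183,z),onz(p,424,183,z);print(a,b,(a+b)/2,np.linalg.norm(a-b))
    m=(a+b)/2
    ax=np.array([.979,-.2035]);print('origin',m[:2]+.0856*ax,'start -32',m[:2]+.0536*ax)
go(.5507,-.3835,.088)
E
```

```text
[ 0.48496252 -0.43396465  0.083     ] [ 0.51000824 -0.31318115  0.083     ] [ 0.49748538 -0.3735729   0.083     ] 0.12335291376752401
origin [ 0.58128778 -0.3909925 ] start -32 [ 0.54995978 -0.3844805 ]
[ 0.48438823 -0.4326244   0.088     ] [ 0.5089326  -0.31425863  0.088     ] [ 0.49666041 -0.37344151  0.088     ] 0.12088375519354029
origin [ 0.58046281 -0.39086111] start -32 [ 0.54913481 -0.38434911]
t 30.7 tcp [ 0.5308 -0.382   0.1917] heading deg 168.26 F [ 0.4  0.7 -0.9] w 0.552 units [-0.66  0.08  3.46]
```

Emit:
drive_tool(commands="0 -0.3 0.05 0 0; 0 -0.34 0 0 0; 0 0 0 0.5 0; 0 0 0 0.9 0; 0 0 0 0.9 0; 0 0 0 0.7 0; 0 0 0 0.45 0; 0 0 0 0 0")

```text
time: 31.7
tool_pos: [0.5502, -0.384, 0.0869]
tool_rot: [-0.001, 0.102, 0.995, 0.001]
contact_force: [-0.4, 0.1, -2.0]
gripper_width: 0.555
```

```bash
python3 - <<'E'
from h import *
go(.55,-.384,.088)
E
```

```text
t 31.7 tcp [ 0.5502 -0.384   0.0869] heading deg 168.29 F [-0.4  0.1 -2. ] w 0.555 units [ 0.01 -0.   -0.04]
```

Emit:
drive_tool(commands="0 0.07 0 0 0; 0 0.07 0 0 0; 0 0.07 0 0 0; 0 0.07 0 0 0; 0 0.07 0 0 0; 0 0.04 0 0 0; 0 0 0 0 0; 0 0 0 0 0")

```text
time: 32.7
tool_pos: [0.5401, -0.3825, 0.0891]
tool_rot: [0.001, 0.102, 0.995, -0.0]
contact_force: [4.7, -2.1, -1.7]
gripper_width: 0.553
```

Emit:
drive_tool(commands="0 0.06 0 0.05 0; 0 0.06 0 0.08 0; 0 0.05 0 0.1 0; 0 0.04 0 0.1 0; 0 0.03 0 0.1 0; 0 0.03 0 0.1 0; 0 0 0 0 0; 0 0 0 0 0")

```text
time: 33.7
tool_pos: [0.541, -0.385, 0.0839]
tool_rot: [0.012, 0.102, 0.995, -0.005]
contact_force: [15.1, 0.0, 18.3]
gripper_width: 0.553
```

```bash
python3 - <<'E'
from h import *
go(.532,-.381,.067)
im,p=snap('wrist','w11');im2,ps=snap('scene','s11')
for st,c in blobs(im,100,125,100): print(st,c.round(1))
# expected cap top centre px: upright vs tilted
T=np.array(manip.state()['tool_pos']);ax=np.array([.979,-.2035,0])
g=T+[0,0,.019]
for th in(0,.1,.2,.3,.4,.48): print(th,proj(p,g+.051*(np.array([0,0,1])*np.cos(th)-ax*np.sin(th))), proj(p,g+.032*(np.array([0,0,1])*np.cos(th)-ax*np.sin(th))+ -ax*np.cos(th)*.014-np.array([0,0,1])*np.sin(th)*.014))
E
```

```text
t 33.7 tcp [ 0.541  -0.385   0.0839] heading deg 168.27 F [15.1  0.  18.3] w 0.553 units [0.33 0.08 0.56]
[291, 40, 38, 20, 131] [309.5  49.3]
[145, 181, 364, 196, 41071] [333.1 249.8]
[257, 373, 112, 79, 6449] [313.6 414. ]
0 [320, 479] [320, 372]
0.1 [320, 460] [320, 358]
0.2 [320, 439] [320, 344]
0.3 [320, 417] [320, 330]
0.4 [320, 393] [320, 317]
0.48 [320, 373] [320, 307]
```

The bottle didn't rotate in the grip: its cap blob hasn't moved and the contact force is 15–18 N. So I'll relieve the load, release it into the corner, then regrip the cap, where the lever arm is longer, and pull it forward.

Emit:
drive_tool(commands="0 -0.15 0 -0.15 0; 0 -0.15 0 -0.15 0; 0 -0.2 0 -0.1 0; 0 0 0 0 0; 62 0 0 0 0; 62 0 0 0 0; 62 0 0 0 0; 62 0 0 0 0")

```text
time: 34.8
tool_pos: [0.546, -0.3836, 0.0847]
tool_rot: [0.0, 0.102, 0.995, -0.0]
contact_force: [0.2, -0.1, 0.1]
gripper_width: 0.726
```

```bash
python3 - <<'E'
from h import *
import json
go(.55,-.384,.118)
im,p=snap('wrist','w12');im2,ps=snap('side','s12')
for st,c in blobs(im,100,125,100): print(st,c.round(1))
cv2.imwrite('pics/x.png',im2[:,:,::-1])
for st,c in blobs(im2,100,125,20): 
    if c[1]>150 and c[0]>250: print('side',st,c.round(1))
o=np.array([.581,-.391,0]);ax=np.array([.979,-.2035,0])
for lx,z in((-30.6,148),(-30.6,139),(-69,118)): print(proj(p,o+ax*lx/1000+[0,0,z/1000]),proj(ps,o+ax*lx/1000+[0,0,z/1000]))
E
```

```text
t 34.8 tcp [ 0.546  -0.3836  0.0847] heading deg 168.28 F [ 0.2 -0.1  0.1] w 0.726 units [-0.13  0.01 -1.11]
[284, 32, 43, 24, 253] [304.9  43.3]
[137, 171, 365, 212, 43644] [326.5 244.2]
[219, 351, 111, 108, 8354] [276.3 403.7]
side [566, 0, 74, 326, 16384] [611.5 164.4]
side [310, 207, 13, 22, 170] [314.6 214.6]
side [338, 237, 5, 9, 23] [339.5 241.3]
side [347, 248, 25, 9, 143] [358.6 251.7]
[321, 466] [298, 194]
[321, 438] [298, 197]
[321, 271] [312, 205]
```

Emit:
drive_tool(commands="51 0 0 0 0; 51 0 0 0 0; 51 0 0 0 0; 51 0 0 0 0; 51 0 0 0 0; 51 0 0 0 0; 51 0 0 0 0; 51 0 0 0 0")

```text
time: 35.9
tool_pos: [0.546, -0.3836, 0.0846]
tool_rot: [0.0, 0.102, 0.995, -0.0]
contact_force: [1.0, 0.5, -0.2]
gripper_width: 0.595
```

```bash
python3 - <<'E'
from h import *
go(.55,-.384,.118)
im,p=snap('wrist','w13')
for st,c in blobs(im,100,125,100): print(st,c.round(1),onz(p,*c,.142))
cv2.imwrite('pics/w13.png',im[:,:,::-1])
h=cv2.cvtColor(im,cv2.COLOR_RGB2HSV)[330:480,200:400]
# coarse ascii of hue classes
for r in range(0,150,10): print(''.join('B' if (100<=h[r,c,0]<=125 and h[r,c,1]>150) else 'W' if h[r,c,2]>150 else '.' for c in range(0,200,5)))
E
```

```text
t 35.9 tcp [ 0.546  -0.3836  0.0846] heading deg 168.28 F [ 1.   0.5 -0.2] w 0.595 units [-0.13  0.01 -1.11]
[284, 32, 43, 24, 259] [304.8  43.1] [ 0.45911205 -0.36891018  0.142     ]
[137, 171, 365, 200, 43275] [322.3 242.3] [ 0.49771776 -0.37350695  0.142     ]
[249, 353, 107, 99, 8050] [304.8 404.7] [ 0.53768388 -0.38608155  0.142     ]
[381, 356, 14, 26, 185] [387.2 372.5] [ 0.53268144 -0.36491982  0.142     ]
B...WWW...WWWWWWWWWWWWWWWWWWWWWWWWWWWB..
...WWW...WWWWWWWWWWWWWWWWWWWWWWWWWWWWW..
...WWW...WWWWWWWWWWWWWWWWWWWWWWWWWWWWW..
....W....WWWWWWWBBBBBBBBBBBWWWWWWWWWWW..
.........WWWWWBBBBBBBBBBBBBBB.WWWWWWWBB.
..........WWWBBBBBBBBBBBBBBBBB.WWWWWWBB.
.........WWWBBBBBBBBBBBBBBBBBBBWWWWW....
............BBBBBBBBBBBBBBBBBBBWWW......
...........BBBWBWWWBBBBBBWWBBBB.........
...........BBBBBBBBBBBBBBBBBBBB.........
..........BBBBBBBBBBBBBBBBWWBBB.........
...........BBBBBBBBBBBBBBBBBBBB.........
.......................BBB..............
........................................
........................................
```

Emit:
drive_tool(commands="51 0 0 -0.3 0; 51 0 0 -0.4 0; 51 0 0 -0.38 0; 0 0 0 0 0; 0 0 0 0 0; 0 0 0 0 0; 0 0 0 0 0; 0 0 0 0 0")

```text
time: 36.95
tool_pos: [0.547, -0.3844, 0.119]
tool_rot: [0.001, 0.102, 0.995, -0.001]
contact_force: [0.3, 0.5, 6.5]
gripper_width: 0.334
```

```bash
python3 - <<'E'
from h import *
go(.55,-.384,.118)
im,p=snap('wrist','w14')
for st,c in blobs(im,100,125,300): print(st,c.round(1),onz(p,*c,.149))
E
```

```text
t 36.95 tcp [ 0.547  -0.3844  0.119 ] heading deg 168.28 F [0.3 0.5 6.5] w 0.334 units [-0.09  0.03  0.03]
[172, 160, 298, 182, 34771] [323.  231.8] [ 0.50417205 -0.37506269  0.149     ]
[276, 292, 84, 92, 5363] [317.2 336.4] [ 0.53649209 -0.38349778  0.149     ]
```

Emit:
drive_tool(commands="0 0.12 0 0.02 0; 0 0.13 0 0.05 0; 0 0.13 0 0.05 0; 0 0.13 0 0.06 0; 0 0.13 0 0.07 0; 0 0 0 0 0; 0 0 0 0 0; 0 0 0 0 0")

```text
time: 38.0
tool_pos: [0.5286, -0.3806, 0.1117]
tool_rot: [0.002, 0.102, 0.995, -0.001]
contact_force: [0.9, 0.2, 7.5]
gripper_width: 0.319
```

```bash
python3 - <<'E'
from h import *
go(.517,-.377,.118)
im,p=snap('wrist','w15')
for st,c in blobs(im,100,125,300): print(st,c.round(1),onz(p,*c,.149))
E
```

```text
t 38.0 tcp [ 0.5286 -0.3806  0.1117] heading deg 168.28 F [0.9 0.2 7.5] w 0.319 units [ 0.4   0.04 -0.21]
[171, 212, 300, 161, 27593] [324.4 270.7] [ 0.49447728 -0.37269155  0.149     ]
[278, 285, 82, 96, 6011] [317.4 334.4] [ 0.51322578 -0.37852479  0.149     ]
```

Emit:
drive_tool(commands="0 0.12 0 0.07 0; 0 0.12 0 0.08 0; 0 0.12 0 0.08 0; 0 0.12 0 0.09 0; 0 0.1 0 0.08 0; 0 0 0 0 0; 0 0 0 0 0; 0 0 0 0 0")

```text
time: 39.05
tool_pos: [0.5167, -0.3784, 0.1082]
tool_rot: [0.008, 0.102, 0.995, -0.002]
contact_force: [2.0, 8.6, 30.1]
gripper_width: 0.316
```

```bash
python3 - <<'E'
from h import *
go(.517,-.377,.118)
im,p=snap('wrist','w16')
for st,c in blobs(im,100,125,300): print(st,c.round(1),onz(p,*c,.12))
E
```

```text
t 39.05 tcp [ 0.5167 -0.3784  0.1082] heading deg 168.28 F [ 2.   8.6 30.1] w 0.316 units [-0.01  0.05 -0.33]
[173, 229, 299, 145, 24291] [325.3 283. ] [ 0.49686509 -0.37286879  0.12      ]
[278, 280, 82, 79, 4732] [317.8 318.8] [ 0.50977133 -0.37815269  0.12      ]
[277, 363, 85, 38, 2247] [318.7 385.9] [ 0.53741498 -0.38360006  0.12      ]
```

Emit:
drive_tool(commands="0 0 0 -0.2 0; 0 0 0 -0.1 0; 50 0 0 0 0; 50 0 0 0 0; 50 0 0 0 0; 50 0 0 0 0; 50 0 0 -0.3 0; 50 0 0 -0.7 0")

```text
time: 40.1
tool_pos: [0.5096, -0.3757, 0.1364]
tool_rot: [-0.001, 0.102, 0.995, 0.001]
contact_force: [-0.3, -0.5, 0.4]
gripper_width: 0.581
```

Emit:
drive_tool(commands="50 0 0 -1 0; 50 0 0 -1 0; 50 0.3 0 -1 0; 50 0.9 0 0 0; 50 0.9 0 0 0; 0 0.5 0 0 0; 0 0 0 0 0; 0 0 0 0 0")

```text
time: 41.1
tool_pos: [0.4343, -0.3605, 0.227]
tool_rot: [0.0, 0.102, 0.995, -0.0]
contact_force: [0.1, 0.8, -0.4]
gripper_width: 0.003
```

```bash
python3 - <<'E'
from h import *
go(.517,-.377,.118)
im,p=snap('wrist','w17');im2,ps=snap('side','s17')
o=np.array([.581,-.391,0]);ax=np.array([.979,-.2035,0]);ay=np.array([.2035,.979,0])
P=lambda lx,ly,z:o+ax*lx+ay*ly+np.array([0,0,z])
def bt(th,bx,bz,h,r,a): # point on bottle tilted th; base centre bx,bz local
    return P(bx-h*np.sin(th),0,bz+h*np.cos(th))
c,s=np.cos(.48),np.sin(.48)
b=(-.044+.0265*c-.005*s,.013+.0265*s+.005*c)
for n,th,bx,bz in(('tilt',.48,*b),('up',0,-.0306,.0386)): print(n,'captop',proj(p,bt(th,bx,bz,.11,0,0)),proj(ps,bt(th,bx,bz,.11,0,0)),'capmid',proj(p,bt(th,bx,bz,.1,0,0)),proj(ps,bt(th,bx,bz,.1,0,0)))
for n,i,m in(('w',im,100),('s',im2,15)):
  for st,cc in blobs(i,95,125,m): print(n,st,cc.round(1))
h=cv2.cvtColor(im,cv2.COLOR_RGB2HSV)
for r in range(200,480,10): print(r,''.join('B' if (100<=h[r,c,0]<=125 and h[r,c,1]>150 and h[r,c,2]>150) else 'b' if (100<=h[r,c,0]<=125 and h[r,c,1]>150) else 'W' if h[r,c,2]>150 else '.' for c in range(180,480,5)))
h=cv2.cvtColor(im2,cv2.COLOR_RGB2HSV)
for r in range(175,245,2): print(r,''.join('B' if (100<=h[r,c,0]<=125 and h[r,c,1]>150) else 'W' if h[r,c,2]>150 else 'g' if h[r,c,2]>90 else '.' for c in range(260,350,1)))
E
```

```text
t 41.1 tcp [ 0.4343 -0.3605  0.227 ] heading deg 168.28 F [ 0.1  0.8 -0.4] w 0.003 units [-2.81  0.02  3.64]
tilt captop [320, 349] [313, 202] capmid [320, 348] [312, 204]
up captop [320, 424] [298, 194] capmid [320, 414] [298, 197]
w [237, 293, 166, 80, 6628] [321.1 324.3]
s [82, 0, 14, 43, 327] [88.4 20.9]
s [112, 0, 11, 35, 219] [117.4  16.9]
s [567, 0, 73, 326, 16061] [611.7 166.2]
s [0, 3, 49, 39, 1386] [20.9 21.4]
s [118, 42, 17, 81, 478] [126.3  81.7]
s [90, 50, 21, 92, 663] [100.  95.]
s [131, 130, 13, 59, 318] [137.1 159.6]
s [4, 149, 130, 75, 5745] [ 62.2 185. ]
s [309, 199, 15, 30, 156] [315.4 211.3]
s [293, 209, 7, 7, 26] [295.9 211.6]
s [338, 237, 6, 9, 25] [339.8 241.6]
s [347, 248, 25, 9, 149] [358.1 251.7]
200 .......................WWWWWWWWWW...........................
210 ........................WWWW................................
220 ............................................................
230 ............................................................
240 ............................................................
250 .......................................
[... 4076 characters left out ...]
...................................
231 WWg.....gWWggggg.gWWWWWWWg.gWWWWWW...............ggWg.................................gggg
233 WWWWWWWWWWWWWWWWWWWWWWWWg..WWWWWWW................gg..........................WWWWWWWWWWWW
235 gggggggggWWWWWWWWWWWWWWWWg.WWWWggg............................................gWWWWWWWWWWW
237 WWWWWWWWWWWWWWWWWWWWWWgggg.WWWWggg............................................BgWWWWWWWWWW
239 gggggggggggggggggggggggggg.gWWWWgg............................................BBggWWWWWWWW
241 ggggWWWWWWWggWWWW.gWWWWWWW.gWWWWWg............................................BBBggWWWWWWW
243 ...gWWWWWWWgWWWWW..WWWWWWWWWWWWWWWg............................................BBBBgWWWWWW
```

The side image puts the blue cap at ~(312,204), matching the prediction for a bottle lying along the front wall (312,204), not upright (298,197). Next I'll descend in front of the lip and push.

Emit:
drive_tool(commands="0 0 0 0.7 0; 0 0 0 1 0; 0 0 0 1 0; 0 0 0 1 0; 0 0 0 0.9 0; 0 -0.3 0 0.5 0; 0 -0.5 0 0 0; 0 -0.4 0 0 0")

```text
time: 42.2
tool_pos: [0.471, -0.3685, 0.0746]
tool_rot: [0.001, 0.102, 0.995, -0.001]
contact_force: [1.1, 0.5, -0.3]
gripper_width: 0.001
```

Emit:
drive_tool(commands="0 -0.3 0 0 0; 0 -0.12 0 0 0; 0 -0.12 0 0 0; 0 -0.12 0 0 0; 0 -0.12 0 0 0; 0 -0.12 0 0 0; 0 -0.12 0 0 0; 0 -0.12 0 0 0")

```text
time: 43.2
tool_pos: [0.5029, -0.3746, 0.0735]
tool_rot: [0.0, 0.102, 0.995, 0.0]
contact_force: [-0.7, 0.2, 0.6]
gripper_width: 0.002
```

```bash
python3 - <<'E'
from h import *
go(.581-.064*.979,-.391+.064*.2035,.073)
E
```

```text
t 43.2 tcp [ 0.5029 -0.3746  0.0735] heading deg 168.28 F [-0.7  0.2  0.6] w 0.002 units [-0.53 -0.01  0.02]
```

Emit:
drive_tool(commands="0 -0.1 0 0 0; 0 -0.1 0 0 0; 0 -0.1 0 0 0; 0 -0.08 0 0 0; 0 -0.08 0 0 0; 0 -0.06 0 0 0; 0 -0.06 0 0 0; 0 -0.05 0 0 0")

```text
time: 44.2
tool_pos: [0.5156, -0.3772, 0.0733]
tool_rot: [-0.008, 0.102, 0.995, 0.002]
contact_force: [-24.3, 6.8, 14.2]
gripper_width: 0.001
```

Emit:
drive_tool(commands="0 -0.05 0 0 0; 0 -0.05 0 0 0; 0 -0.05 0 0 0; 0 -0.05 0 0 0; 0 0 0 0 0; 0 0 0 0 0; 0 0 0 0 0; 0 0 0 0 0")

```text
time: 45.2
tool_pos: [0.5157, -0.3772, 0.0733]
tool_rot: [-0.015, 0.102, 0.995, 0.004]
contact_force: [-43.0, 12.3, 27.4]
gripper_width: 0.003
```

At the stop. Back off, raise and check both bins.

Emit:
drive_tool(commands="0 0.5 0 0 0; 0 1 0 0 0; 0 0.8 0 -0.3 0; 0 0.5 0 -1 0; 0 0 0 -1 0; 0 0 0 -1 0; 0 0 0 -1 0; 0 0 0 -1 0")

```text
time: 46.2
tool_pos: [0.4449, -0.3625, 0.2336]
tool_rot: [0.0, 0.102, 0.995, -0.0]
contact_force: [0.8, -0.4, -0.4]
gripper_width: 0.003
```

```bash
python3 - <<'E'
from h import *
go(.45,-.36)
im,p=snap('wrist','w18');im2,ps=snap('side','s18')
def U(o,y):
    o=np.array([*o,0]);ax=np.array([np.cos(y),np.sin(y),0]);ay=np.array([-np.sin(y),np.cos(y),0])
    return lambda lx,ly,z:o+ax*lx+ay*ly+np.array([0,0,z])
B=U((.581,-.391),-.205);A=U((.513,.366),.095)
print('blue exp cap mid side/wrist',[ (lx,proj(ps,B(lx,0,.119)),proj(p,B(lx,0,.128))) for lx in(-.0175,-.0035)],'lip wrist',proj(p,B(-.0485,-.06,.0945)),proj(p,B(-.0485,.06,.0945)),'side',proj(ps,B(-.0485,.06,.0945)))
print('red exp cap top side',[(lx,proj(ps,A(lx,0,.107)),proj(ps,A(lx,0,.09))) for lx in(-.0215,-.0105,.0005)])
for n,i,m in(('w',im,100),('s',im2,15)):
  for st,cc in blobs(i,100,125,m):
    if n=='w' or (250<cc[0]<400 and cc[1]>150): print(n,st,cc.round(1))
h=cv2.cvtColor(im,cv2.COLOR_RGB2HSV)
bl=lambda q:100<=q[0]<=125 and q[1]>130
rd=lambda q:(q[0]<8 or q[0]>172) and q[1]>130
for r in range(220,480,8): print(r,''.join('B' if bl(h[r,c]) else 'W' if h[r,c,2]>150 else 'g' if h[r,c,2]>80 else '.' for c in range(180,480,5)))
h=cv2.cvtColor(im2,cv2.COLOR_RGB2HSV)
for r in range(195,232,2): print(r,''.join('B' if bl(h[r,c]) else 'W' if h[r,c,2]>150 else 'g' if h[r,c,2]>90 else '.' for c in range(275,335,1)))
for r in range(328,400,2): print(r,''.join(('R' if h[r,c,2]>150 else 'r') if rd(h[r,c]) and h[r,c,1]>170 else 'p' if rd(h[r,c]) or (h[r,c,0]<12 and h[r,c,1]>25) else 'W' if h[r,c,2]>190 else 'g' if h[r,c,2]>90 else '.' for c in range(280,350,1)))
E
```

```text
t 46.2 tcp [ 0.4449 -0.3625  0.2336] heading deg 168.29 F [ 0.8 -0.4 -0.4] w 0.003 units [-0.15  0.12  0.  ]
blue exp cap mid side/wrist [(-0.0175, [294, 203], [320, 400]), (-0.0035, [289, 203], [320, 416])] lip wrist [243, 337] [398, 337] side [300, 219]
red exp cap top side [(-0.0215, [318, 354], [318, 362]), (-0.0105, [311, 354], [311, 362]), (0.0005, [305, 355], [305, 363])]
w [241, 294, 160, 78, 5093] [321.8 327.6]
s [291, 199, 8, 8, 50] [294.9 202.6]
s [300, 204, 11, 16, 82] [305.5 210.8]
s [338, 237, 6, 9, 26] [339.8 241.8]
s [347, 248, 25, 9, 143] [358.6 251.7]
220 ............................................................
228 ............................................................
236 ............................................................
244 ............................................................
252 ............................................................
260 g...........................................................
268 W...........................................................
276 Wg..........................................................
284 
[... 4855 characters left out ...]
ggggppRRRRRrrrr..........
382 gggggggggggggggggggggggggggggggggggggggggggggggggggpprrrrp............
384 gggggggggggggggggggggggggggggggggggggggggggggggggggggpprrp...pp.......
386 gggggggggggggggggggggggggggggggggggggggggggggggggggggggprp...p..p.....
388 ggggggggggggggggggggggggggggggggggggggggggggggggggggggggppp..p......p.
390 gggggggggggggggggggggggggggggggggggggggggggggggggggggggggg............
392 gggggggggggggggggggggggggggggggggggggggggggggggggggggggggggg.......r..
394 gggggggggggggggggggggggggggggggggggggggggggggggggggggggggggg....ppp.p.
396 gggggggggggggggggggggggggggggggggggggggggggggggggggggggggggg.........p
398 gggggggggggggggggggggggggggggggggggggggggggggggggggggggggggg....pp.p..
```

```bash
python3 -c "
from plant import manip
print(manip.job_done(), manip.state()['time'])"
```

```text
the job is handed in; nothing more can be done
the job is handed in; nothing more can be done
```

I put both white bottles in their matching bins, pushed both bins shut to their stops and handed the job in at about 46 s of the 72 s allowed; no verdict was reported.

**Placing:** Both bottles first came to rest upright, wedged in the tilted bins, so I drew their tops forward against the front walls before shutting. For the red one I straddled the cap. For the blue one, tilting it in the body grip failed, so I let go and drew it forward by the cap.

**Last checks (side camera, after shutting):**

| Check | Measured pixel | Expected pixel |
|---|---|---|
| Blue cap | (295,203) | (294,203) |
| Red cap | (317,353) | (318,354) |

- **Bottles:** these positions fit both bottles standing upright on the floor near the front wall.
- **Bins:** both lips appeared at their shut positions. The pushes ended against the stops at about 29 N on the red bin and 52 N on the blue.
- **Robot and bystanders:** the gripper was clear of everything at the end. I never touched the needle case or the amber bottles. The case was re-measured as unmoved, but the amber bottles were not re-measured.
- **Contact:** one brief 32 N contact came up while reaching for the red cap. I don't know whether it was the roof or the cap.
- **Limits of the check:** I had used all 12 picture views, so the final check was numerical from the camera images only.

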